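Scoop the bearing ball out of the grinder's cooling pot

TASK

The steel bearing ball has dropped into the empty cooling pot, whose narrow mouth no hand fits. Take the standing scoop by its wooden grip, angle it into the pot so that its lip slides under the ball against the wall, right it with the ball inside and lift it out. Then set the scoop down upright in the rectangular tray, with the ball still in it, and let go.

Things in the scene. Friction and masses are not known exactly. Their poses are not given: they have to be found in the camera images.
- scoop_grip (a point): Centre of the dark wooden grip of the metal scoop that stands loose and upright on the bench (220 g). Scoop axes: z up as it stands, x to its open front, y across. The grip is an upright block 24 (x) by 18 (y) by 74 mm (z); close the fingers along y. It lies 50 mm behind (-x) and 150 mm above the heel. An 8 mm rod slants from the bowl's back wall (28 mm behind the heel) up to it.
- scoop_heel (a point): The same scoop's heel, on its underside mid-width; same axes. The flat floor it stands on runs 28 mm back from here; ahead, the floor rises as a ramp at 25 degrees to the lip, 22 mm ahead and 10 mm up. Pitched 25 degrees nose down, the ramp lies flat, lip 24 mm ahead. Bowl 48 mm wide (43 inside), floor 2 to 2.5 mm thick, sides 26 mm high, 16 along the ramp, back 32, front open.
- ball_center (a point): Centre of the loose, polished and slippery steel bearing ball, 30 mm in diameter, 110 g, lying on the pot's floor near the wall on the left side (+y) as the robot sees it. It rolls when pushed; pushed towards the wall with the scoop's lip it stops at the wall and then rolls over the lip onto the ramp.
- pot: The cooling pot, a round dark steel pot with a drawn-in shoulder, fixed to the bench. Origin at the centre of its underside, z up. 90 mm high, 152 mm across outside; inside a flat floor 6 mm above the bench, 144 mm across up to 70 mm high, then a shoulder narrowing to the round mouth, 114 mm across, at the top.
- tray: The rectangular low steel tray, fixed to the bench (the round dish near it is not meant). Origin at the centre of its underside; 150 mm along its x, 120 mm along its y, rim 16 mm high, walls and floor 3 mm thick.
Mind the look-alikes: they are no part of the job. Leave any orange look-alike of the part that bears scoop_grip alone. Of the things shaped like the part that bears ball_center, the bare steel one is meant.

How it is judged (in metres and radians):
On the way:
1. the ball lies in the bowl of the scoop, lifted clear above the pot's mouth (height (world z) of ball_center above 0.11 m and x of ball_center in the frame of scoop_grip between 0.02 and 0.075 m and y of ball_center in the frame of scoop_grip between -0.023 and 0.023 m and z of ball_center in the frame of scoop_grip between -0.145 and -0.115 m), for 0.2 s.
At the end, for the whole second after the job is handed in: The scoop stands released and upright (within 10 degrees) on the floor of the rectangular tray, and the ball lies in its bowl, inside the tray's walls, its centre 10 to 30 mm above the bench (x of ball_center in the frame of scoop_grip between 0.02 and 0.075 m and y of ball_center in the frame of scoop_grip between -0.023 and 0.023 m and z of ball_center in the frame of scoop_grip between -0.145 and -0.115 m and angle between scoop_grip's own z axis and vertical below 0.18 rad and x of ball_center in the frame of tray between -0.072 and 0.072 m and y of ball_center in the frame of tray between -0.057 and 0.057 m and z of ball_center in the frame of tray between 0.01 and 0.03 m); the robot touches nothing.
It also fails if it takes over 53 s, if anything falls off the work surface, if the arm or the gripper's body presses on something with over 40 N, if the wrist force passes 120 N, or if a joint passes its speed limit or range.

ROBOT

A 6-joint arm with a two-finger parallel gripper is mounted at the origin on the work surface. World frame = base frame: x ahead of the robot, y to its left, z up, the work surface at z = 0. Lengths are in m, angles in degrees, forces in N, time in s.
With the tool pointing down it reaches from about 0.3 to 0.75 m from the base axis. Payload 8.5 kg.
Tool frame: the origin (TCP) lies between the finger pads; the fingertips stand 14 mm ahead of it and the grasp point (between the pads) lies 5 mm behind it; x points along the fingers, z is the direction in which the jaws open and shut, and the axes are right-handed (so a half turn about x gives the same grasp; the last joint's range is limited). The gripper opens to 85 mm and grips with 20 to 120 N. Pads are 22 mm wide; open, the fingers measure 114 mm over their backs; the gripper's body (76 mm by 85 mm) begins 54 mm behind the grasp point. The pads swing forward as they close: fully open they stand 13 mm farther back than shut.
Start: joints at [56.19, 21.807, 74.336, -0, 83.858, -12.336], TCP at [0.201, 0.512, 0.245] pointing down, gripper open.
Joint ranges: [-178.18, 178.18], [-50.72, 133.34], [12.68, 142.11], [-81.47, 261.47], [9.98, 163.14], [-165.26, 165.26]. Speed limits (degrees/s): [136.94, 136.94, 180, 180, 180, 180].

INTERFACE

Orientations are given as a 3x3 rotation matrix whose columns are the frame's x, y, z axes.
In Python, from rig import env gives the robot as it stands.
- The arm moves only by the shell command python3 -m jog 'ROWS' [FORCE]. ROWS is JSON, a list of rows, each a list of 5 numbers: the opening, from -1 (shut) to 1 (fully open), so that 0 is half open, then the shift along the tool's x, y, z in m, then the turn about the tool's x in rad. In form: [[claw, dx, dy, dz, yaw], ...]. A call has 1 to 20 rows; each row is the pose to reach, as a shift and turn from the pose commanded when the call began, along the tool's axes at that moment; what a row does not reach only later rows make up. A row lasts 1/10 s, in which the tool goes at most 50 mm and 8.59 degrees, less where a joint would pass 70% of its speed; a pose out of reach is approached as far as the arm can. A call with a gripper value outside its range is refused whole. The fingers move at their own pace and stop on an object; FORCE is the grip in N (left out, the last holds). Time passes only in rows, so rows that repeat a pose let the fingers close. It gives the time, the measured TCP pose, the force and the opening at its end, in the units of the state.
- env.observe(): the state, without advancing time (a new reading comes with each control period).
- env.get_image(name): name is "scene" or "top" or "wrist"; returns the picture (420x560x3 uint8, red, green, blue); there is no depth.
- env.camera_model(name): a dict with "fx", "fy", "cx", "cy" (pixels), "k1" (the pictures are not rectified: a ray, as slopes to the right and down, at radius r is drawn at 1 + k1 r^2 times it, then the intrinsics apply), "origin" and "orientation" of the camera in the world. Camera axes: x right, y up, looking along -z (the intrinsics and any distortion apply to the point x, -y, -z); pixel columns grow to the right and rows downward; lengths in m; the calibration is good to about 2 mm. A picture is of the moment at which its call begins: read the wrist's pose just before it. camera_model takes no time and is no camera call; for the wrist camera it gives the pose at the moment of the call.
- env.close_job(): hands the job in, once; it reports no verdict.
The state is a dict: "time_s": time; "q": joint angles; "qvel": joint speeds; "joint_efforts": joint torques, N m; "position": TCP position; "tool_rot": TCP orientation; "ft_force": force on the tool from outside, world axes, zero at the start; "wrist_torque": the same for the moment, N m; "grip_width": finger opening in m.
Only numpy, scipy, OpenCV 4.12 (cv2) and the standard library are available. Lean on these libraries where they do the work, as an engineer would, in place of code of your own. Each camera call takes 0.05 s, during which the arm holds its last target.

## Working session

There is one attempt and no reset: what is moved stays moved. The work goes in short steps, Python scripts to look and compute and a shell command to move; the robot and the scene stay as the last step left them, time stands still between calls to the robot, and variables do not carry over. Pictures are saved under pics/ and viewed, and the job is handed in when it is done.

```bash
ls; mkdir -p pics
python3 - <<'E'
from rig import env
import cv2
print(env.observe())
for n in ("scene","top","wrist"):
    m=env.camera_model(n); print(n,m)
    cv2.imwrite(f"pics/{n}0.png",env.get_image(n)[:,:,::-1])
E
```

```text
pics
{'time_s': 0.0, 'q': array([ 5.61907275e+01,  2.18426038e+01,  7.43862999e+01,  8.06607543e-04,
        8.38574500e+01, -1.23357035e+01]), 'qvel': array([-0.00132048, -0.03115377, -0.01348717,  0.05655451,  0.01371582,
        0.01797237]), 'joint_efforts': array([-2.75282546e-04, -4.48457980e+01, -2.31282306e+01, -1.54235668e-04,
        4.63802222e-03, -7.47742774e-06]), 'position': array([0.20118052, 0.5115884 , 0.24468754]), 'tool_rot': array([[-8.50256607e-04, -9.30585841e-01,  3.66072765e-01],
       [-1.24449838e-03,  3.66073598e-01,  9.30585070e-01],
       [-9.99998864e-01,  3.35659141e-04, -1.46936907e-03]]), 'ft_force': array([-0.54780287,  0.29079019,  0.52066388]), 'wrist_torque': array([-0.00541714, -0.04350343,  0.03647263]), 'grip_width': 0.08521097143167433}
scene {'fx': 471.415522060142, 'fy': 471.415522060142, 'cx': 278.43452261302576, 'cy': 198.26019613222672, 'k1': -0.16221038415977757, 'origin': array([ 1.10611776, -0.16422179,  1.01534101]), 'orientation': array([[ 0.24547055, -0.81326239,  0.52758743],
       [ 0.96935699,  0.21128503, -0.12532221],
       [-0.00955148,  0.54218348,  0.84020583]])}
top {'fx': 460.52084989145226, 'fy': 460.52084989145226, 'cx': 278.99357653139356, 'cy': 214.7521635060409, 'k1': 0.009080418366884443, 'origin': array([ 0.48221047, -0.02666073,  0.97619651]), 'orientation': array([[-0.0069475 ,  0.999527  , -0.02995841],
       [-0.99982346, -0.00746637, -0.01724265],
       [-0.01745818,  0.02983332,  0.99940241]])}
wrist {'fx': 305.04735871760687, 'fy': 305.04735871760687, 'cx': 282.09687137282646, 'cy': 207.17393461656332, 'k1': 0.004579622616540563, 'origin': array([0.12542209, 0.54146228, 0.37442324]), 'orientation': array([[ 3.65119801e-01, -8.84027098e-01, -2.91862331e-01],
       [ 9.30960088e-01,  3.46402855e-01,  1.15405268e-01],
       [-9.19439180e-04, -3.13848930e-01,  9.49472487e-01]])}
```

View pics/scene0.png

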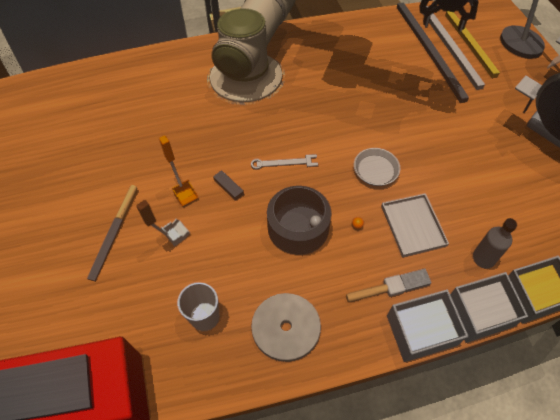

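View pics/top0.png

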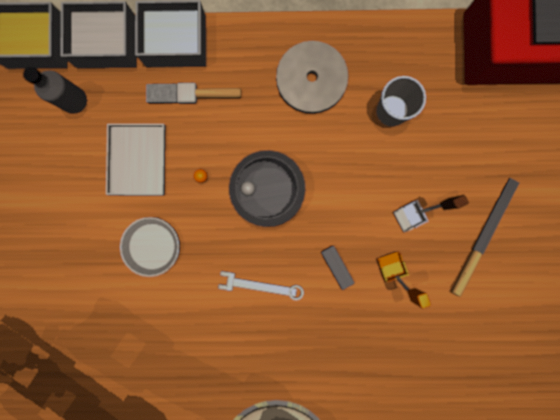

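View pics/wrist0.png

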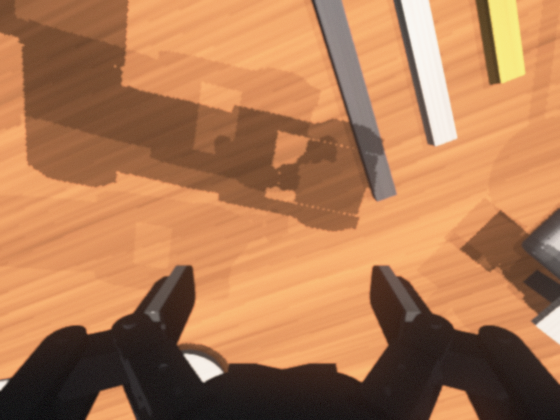

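```bash
cat > h.py <<'E'
import numpy as np, cv2
from rig import env
def ray(m,px):
    K=np.array([[m['fx'],0,m['cx']],[0,m['fy'],m['cy']],[0,0,1.]])
    u=cv2.undistortPoints(np.array(px,float).reshape(-1,1,2),K,np.array([m['k1'],0,0,0,0.])).reshape(-1,2)
    d=np.c_[u[:,0],-u[:,1],-np.ones(len(u))]@np.array(m['orientation']).T
    return np.array(m['origin']),d/np.linalg.norm(d,axis=1)[:,None]
def plane(m,px,z):
    o,d=ray(m,px); return o+d*((z-o[2])/d[:,2])[:,None]
def tri(m1,p1,m2,p2):
    o1,d1=ray(m1,p1);o2,d2=ray(m2,p2);d1=d1[0];d2=d2[0]
    A=np.c_[d1,-d2];s=np.linalg.lstsq(A,o2-o1,rcond=None)[0]
    a=o1+s[0]*d1;b=o2+s[1]*d2
    return (a+b)/2,np.linalg.norm(a-b)
E
python3 - <<'E'
import cv2
t=cv2.imread('pics/top0.png');s=cv2.imread('pics/scene0.png')
f=lambda im,x,y,w,h,k:cv2.resize(im[y:y+h,x:x+w],None,fx=k,fy=k,interpolation=cv2.INTER_CUBIC)
cv2.imwrite('pics/a.png',f(t,385,180,90,60,8)); cv2.imwrite('pics/b.png',f(s,130,190,80,60,8))
cv2.imwrite('pics/c.png',f(t,220,145,95,90,6)); cv2.imwrite('pics/d.png',f(t,95,115,80,90,6)); cv2.imwrite('pics/e.png',f(s,260,180,80,80,7))
E
```

```text
(no output)
```

View pics/a.png

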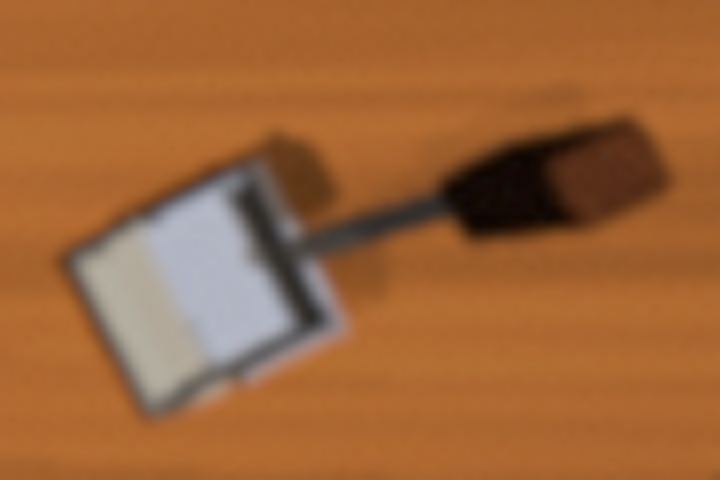

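View pics/b.png

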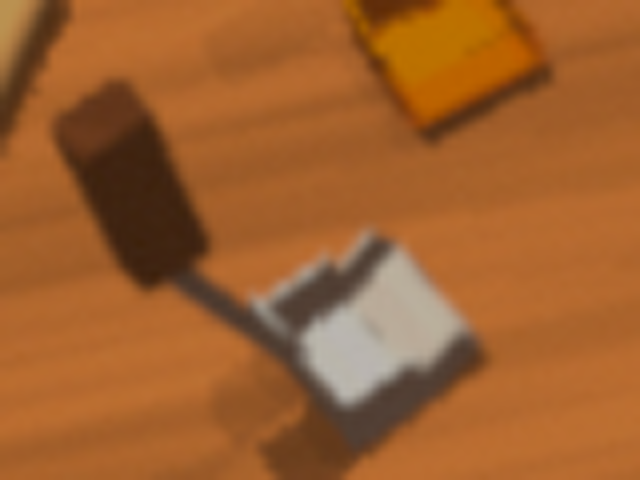

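View pics/c.png

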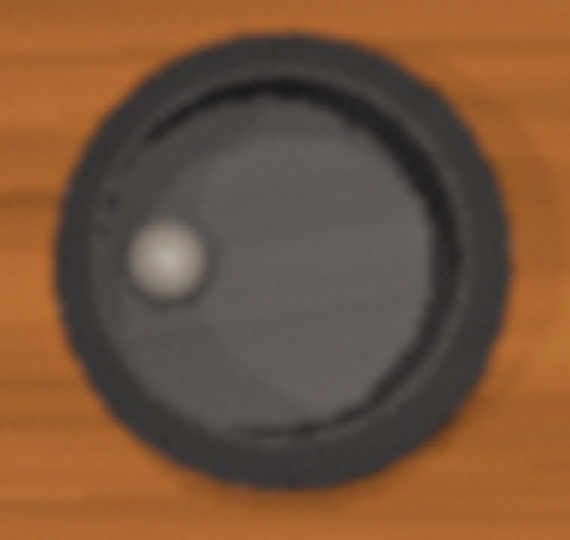

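View pics/d.png

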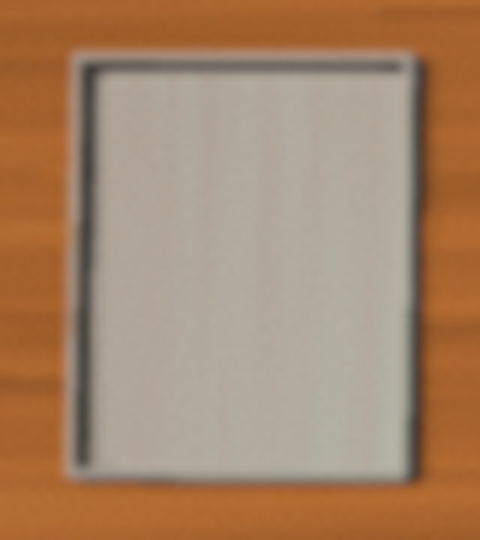

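View pics/e.png

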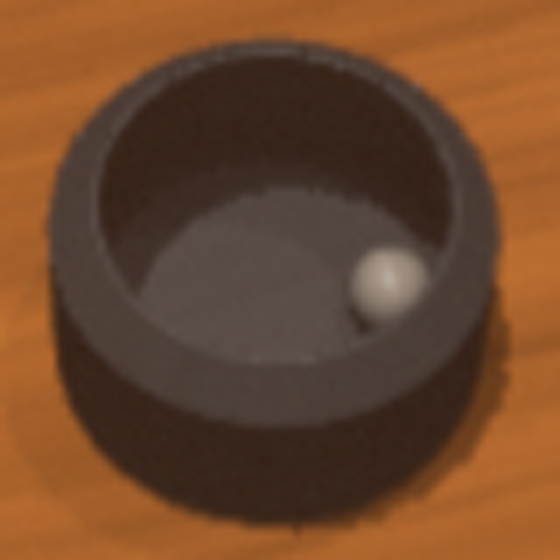

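Run:
```python
from h import *
T=env.camera_model('top');S=env.camera_model('scene')
a=lambda x,y:(385+x/8-.44,180+y/8-.44)
print('griptop',plane(T,[a(612,172)],.187),tri(T,a(612,172),S,(130+108/8-.44,190+122/8-.44)))
c=plane(T,[a(270,158),a(68,262),a(150,415),a(345,325)],.028);print(c)
d=(c[1]+c[2]-c[0]-c[3])/2;print('heading',np.degrees(np.arctan2(d[1],d[0])),np.linalg.norm(d),np.linalg.norm(c[1]-c[2]),np.linalg.norm(c[0]-c[3]))
for e in [(c[1]-c[2]),(c[0]-c[3]),c[1]-c[0],c[2]-c[3]]: print(np.degrees(np.arctan2(e[1],e[0])))
b=lambda x,y:(220+x/6-.42,145+y/6-.42)
print('pot outer70',plane(T,[b(57,262),b(510,262),b(283,33),b(283,490)],.070))
print('mouth',plane(T,[b(92,255),b(463,255),b(278,80),b(278,440)],.090))
print('ball',plane(T,[b(168,259)],.021),tri(T,b(168,259),S,(260+388/7-.43,180+284/7-.43)))
e=lambda x,y:(95+x/6-.42,115+y/6-.42)
t=plane(T,[e(73,53),e(415,53),e(413,477),e(70,477)],.016);print(t,t.mean(0))
```

```text
griptop [[ 0.52686728 -0.32313378  0.187     ]] (array([ 0.5273291 , -0.32289769,  0.18385525]), np.float64(0.00272522266505701))
[[ 0.54016563 -0.29611334  0.028     ]
 [ 0.51389631 -0.24425955  0.028     ]
 [ 0.47456943 -0.26456578  0.028     ]
 [ 0.49724084 -0.3144849   0.028     ]]
heading 115.68204805605428 0.05646441645101959 0.044259985656449466 0.04669101916110038
27.309334927791035
23.170643252249864
116.86693692992198
114.42578502594942
pot outer70 [[ 0.56250346  0.08724165  0.07      ]
 [ 0.56124404 -0.06180839  0.07      ]
 [ 0.63751732  0.01230944  0.07      ]
 [ 0.48692009  0.01324053  0.07      ]]
mouth [[ 0.56289557  0.07342892  0.09      ]
 [ 0.56188184 -0.04596635  0.09      ]
 [ 0.61889633  0.01315591  0.09      ]
 [ 0.50287251  0.01386722  0.09      ]]
ball [[0.5675645  0.05482013 0.021     ]] (array([0.56727188, 0.05438653, 0.02379211]), np.float64(0.0003981792074484054))
[[0.70643302 0.35190027 0.016     ]
 [0.70524736 0.23130839 0.016     ]
 [0.55617293 0.23201043 0.016     ]
 [0.55713651 0.35243999 0.016     ]] [0.63124745 0.29191477 0.016     ]
```

```bash
python3 -m jog '[[1,0,-0.609,-0.658,0.75],[1,0,-0.609,-0.658,0.75],[1,0,-0.609,-0.658,0.75],[1,0,-0.609,-0.658,0.75],[1,0,-0.609,-0.658,0.75],[1,0,-0.609,-0.658,0.75],[1,0,-0.609,-0.658,0.75],[1,0,-0.609,-0.658,0.75],[1,0,-0.609,-0.658,0.75],[1,0,-0.609,-0.658,0.75],[1,0,-0.609,-0.658,0.75],[1,0,-0.609,-0.658,0.75],[1,0,-0.609,-0.658,0.75],[1,0,-0.609,-0.658,0.75],[1,0,-0.609,-0.658,0.75],[1,0,-0.609,-0.658,0.75],[1,0,-0.609,-0.658,0.75],[1,0,-0.609,-0.658,0.75],[1,0,-0.609,-0.658,0.75],[1,0,-0.609,-0.658,0.75]]' 20
python3 - <<'E'
from h import *
print(env.observe()['q'],env.observe()['tool_rot'])
cv2.imwrite("pics/w1.png",env.get_image('wrist')[:,:,::-1])
E
```

```text
time_s: 2.15
position: [0.527, -0.3239, 0.2443]
tool_rot: [[-0.001, -0.43, 0.903], [0.001, 0.903, 0.43], [-1.0, 0.002, -0.001]]
ft_force: [-0.1, 1.2, -0.1]
grip_width: 0.0852
[-4.25305817e+01  2.89332339e+01  6.26051041e+01  1.00128475e-02
  8.85687093e+01 -6.80232523e+01] [[-1.25870521e-03 -4.30390414e-01  9.02641960e-01]
 [ 1.39169983e-03  9.02641047e-01  4.30391919e-01]
 [-9.99998239e-01  1.79794322e-03 -5.37184725e-04]]
```

View pics/w1.png

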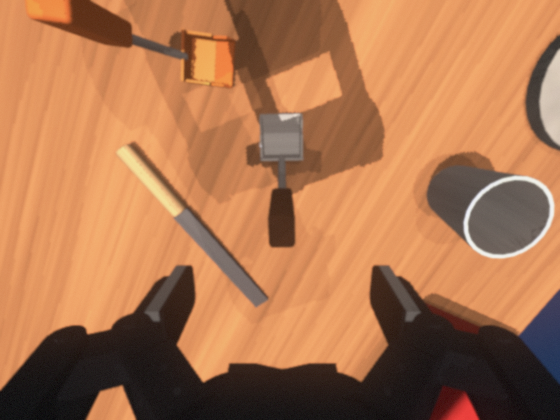

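Run:
```python
from h import *
W=env.camera_model('wrist');o=env.observe()
p=plane(W,[(281.5,241)],.187)[0]; print(p)
q=plane(W,[(269,246),(294,246),(282,246)],.187);print(q)
c=plane(W,[(260,114),(303,114),(303,158),(261,159)],.028); print(c)
d=(c[0]+c[1]-c[2]-c[3]);print(np.degrees(np.arctan2(d[1],d[0])))
R=o['tool_rot'];print(R.T@(p-o['position']))
im=cv2.imread('pics/w1.png');cv2.imwrite('pics/w1c.png',cv2.resize(im[100:260,220:350],None,fx=4.5,fy=3.7))
```

```text
[ 0.52811541 -0.32755972  0.187     ]
[[ 0.522092   -0.33454023  0.187     ]
 [ 0.53732653 -0.32723795  0.187     ]
 [ 0.53001397 -0.33074328  0.187     ]]
[[ 0.47305747 -0.26725549  0.028     ]
 [ 0.51518672 -0.24705681  0.028     ]
 [ 0.53677194 -0.28969475  0.028     ]
 [ 0.49422395 -0.31135276  0.028     ]]
116.238644027081
[ 0.05786895 -0.00474928 -0.00092642]
```

View pics/w1c.png

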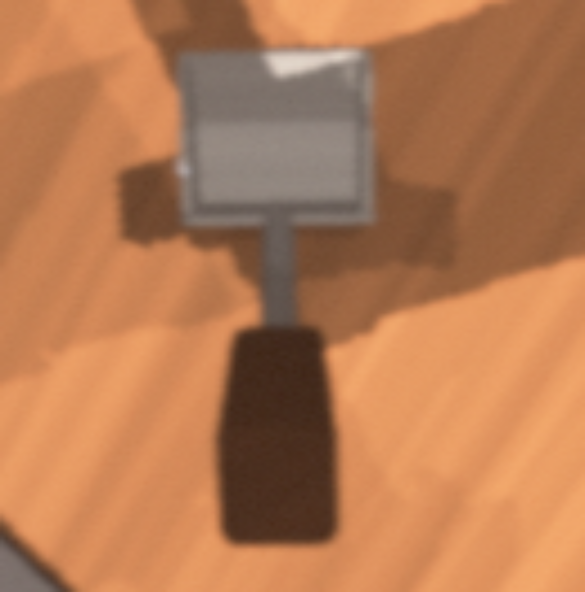

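```bash
python3 -m jog '[[1,0.04,0.002,-0.001,0],[1,0.08,0.002,-0.001,0],[1,0.099,0.002,-0.001,0],[1,0.099,0.002,-0.001,0],[1,0.099,0.002,-0.001,0],[0,0.099,0.002,-0.001,0],[-0.3,0.099,0.002,-0.001,0],[-1,0.099,0.002,-0.001,0],[-1,0.099,0.002,-0.001,0],[-1,0.099,0.002,-0.001,0],[-1,0.099,0.002,-0.001,0],[-1,0.099,0.002,-0.001,0],[-1,0.099,0.002,-0.001,0],[-1,0.099,0.002,-0.001,0]]' 20
python3 - <<'E'
from h import *
cv2.imwrite("pics/w2.png",env.get_image('wrist')[:,:,::-1])
E
```

```text
time_s: 3.6
position: [0.5255, -0.3222, 0.1466]
tool_rot: [[0.0, -0.431, 0.902], [-0.0, 0.902, 0.431], [-1.0, -0.001, 0.0]]
ft_force: [-0.8, -1.1, 3.9]
grip_width: 0.0178
```

View pics/w2.png

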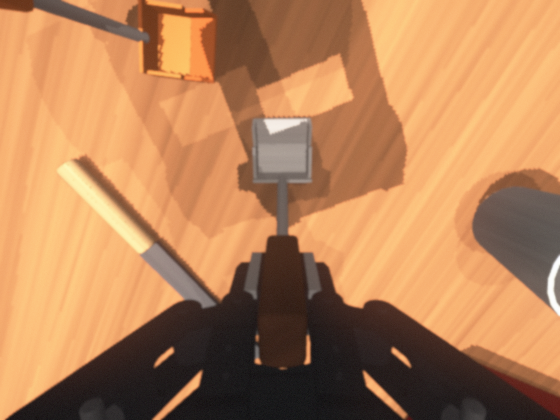

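```bash
python3 -m jog '[[-1,0,0,0,0],[-1,0,0,0,0],[-1,-0.007,0,0,0],[-1,-0.014,0,0,0],[-1,-0.014,0.02,0.012,0.07],[-1,-0.014,0.04,0.024,0.14],[-1,-0.014,0.06,0.036,0.21],[-1,-0.014,0.08,0.048,0.28],[-1,-0.014,0.1,0.06,0.36],[-1,-0.014,0.12,0.072,0.43],[-1,-0.014,0.14,0.084,0.5],[-1,-0.014,0.157,0.094,0.567],[-1,-0.014,0.157,0.094,0.567],[-1,-0.014,0.157,0.094,0.567],[-1,-0.014,0.157,0.094,0.567]]' 80
python3 - <<'E'
from h import *
print(env.observe()['q'])
for n in ('wrist','scene'): cv2.imwrite(f"pics/{n}3.png",env.get_image(n)[:,:,::-1])
E
```

```text
time_s: 5.15
position: [0.5425, -0.1407, 0.1604]
tool_rot: [[-0.0, 0.12, 0.993], [-0.0, 0.993, -0.12], [-1.0, -0.0, -0.0]]
ft_force: [-0.9, -0.1, -2.2]
grip_width: 0.0168
[-2.66336523e+01  2.71119226e+01  8.05024223e+01 -1.32379181e-02
  7.23814835e+01 -1.97140478e+01]
```

View pics/wrist3.png

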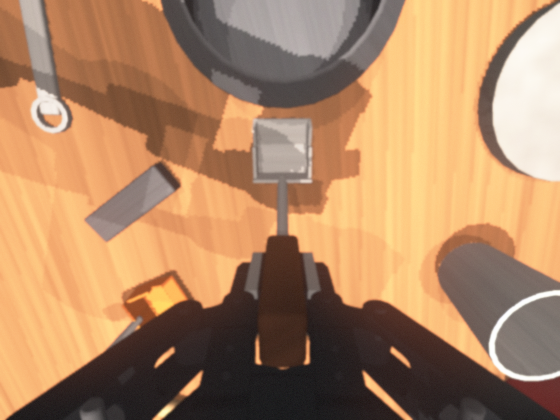

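View pics/scene3.png

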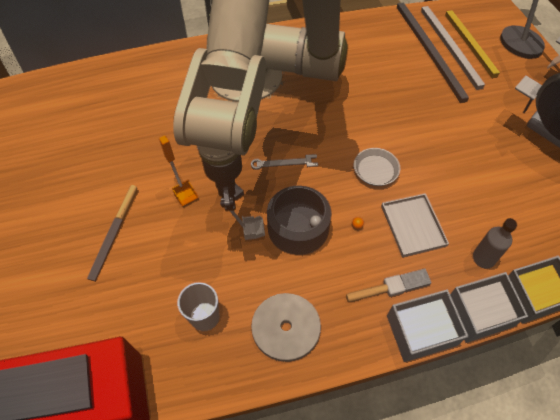

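```bash
python3 -m jog '[[-1,0,0,0,0],[-1,0,0.003,0,0],[-1,0,0.006,0,0],[-1,0,0.009,0,0],[-1,0,0.012,0,0],[-1,0,0.015,0,0],[-1,0,0.018,0,0],[-1,0,0.021,0,0],[-1,0,0.024,0,0],[-1,0,0.024,0,0]]' 20
python3 - <<'E'
from h import *
for n in ('wrist',): cv2.imwrite(f"pics/{n}4.png",env.get_image(n)[:,:,::-1])
E
```

```text
time_s: 6.25
position: [0.5456, -0.1162, 0.1605]
tool_rot: [[0.001, 0.12, 0.993], [-0.001, 0.993, -0.12], [-1.0, -0.001, 0.001]]
ft_force: [0.7, -4.9, -1.8]
grip_width: 0.0172
```

View pics/wrist4.png

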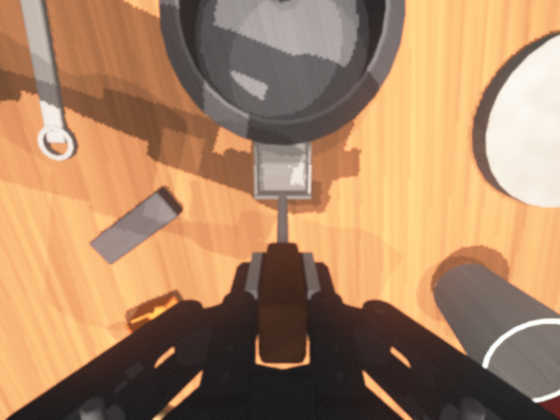

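```bash
cat >> h.py <<'E'
def pitch(px, b=(22,-118), g=None):
    # pitch of scoop from pixel of bowl back-top mid edge; grip centre in tool frame
    from scipy.optimize import brentq
    W=env.camera_model('wrist');o=env.observe();R=o['tool_rot'];P=o['position']
    oo,d=ray(W,[px]);oo=R.T@(oo-P);d=R.T@d[0]   # tool frame
    g=np.array([-0.0035,0.0]) if g is None else g  # grip centre (tool x, y)
    def f(t):
        c,s=np.cos(t),np.sin(t);y=(b[0]*c+b[1]*s)/1e3+g[1];x=(b[0]*s-b[1]*c)/1e3+g[0]
        k=(x-oo[0])/d[0];return oo[1]+k*d[1]-y
    return np.degrees(brentq(f,-.5,.8))
E
python3 - <<'E'
from h import *
for r in (180,181,182,183,196,197,198,199): print(r,pitch((282,r)))
for n in (3,4):
  im=cv2.imread(f'pics/wrist{n}.png');cv2.imwrite(f'pics/w{n}c.png',cv2.resize(im[100:260,220:350],None,fx=4.5,fy=3.7))
E
```

```text
180 -0.7778678701916513
181 -0.3505898998019444
182 0.07674681298484952
183 0.504135716030022
196 6.061890332269975
197 6.489301207522561
198 6.916661759056203
199 7.3439649259277715
```

View pics/w3c.png

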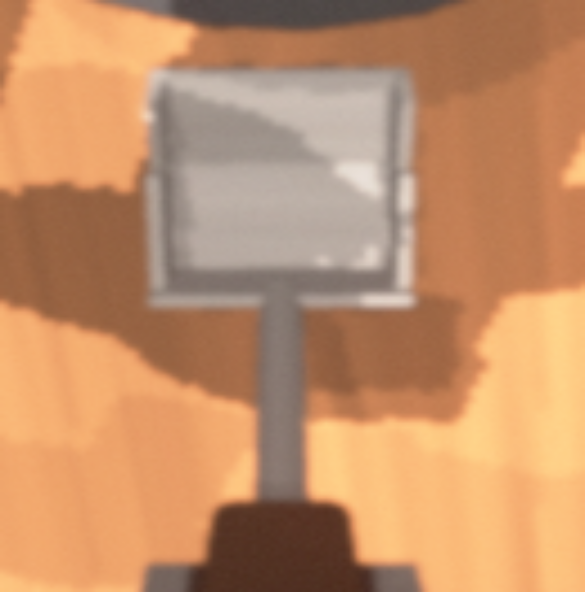

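View pics/w4c.png

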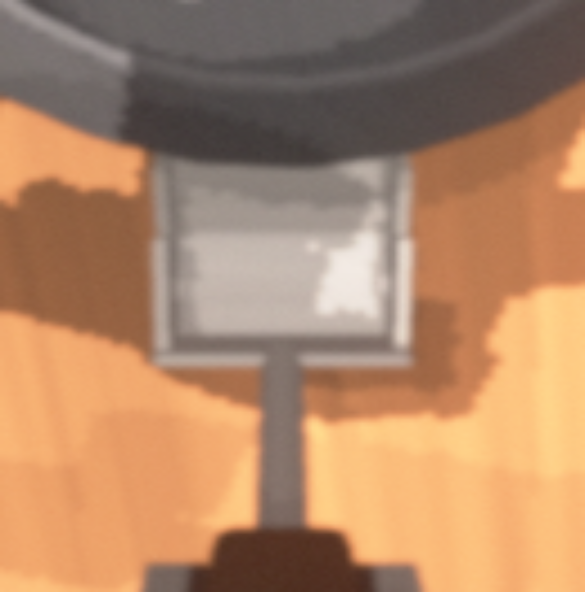

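```bash
python3 -m jog '[[-1,0,0.004,0,0],[-1,0,0.008,0,0],[-1,0,0.012,0,0],[-1,0,0.016,0,0],[-1,0,0.02,0,0],[-1,0,0.024,0,0],[-1,0,0.028,0,0],[-1,0,0.031,0,0],[-1,0,0.031,0,0]]' 20
python3 - <<'E'
from h import *
for n in ('wrist',): 
    i=env.get_image(n)[:,:,::-1];cv2.imwrite(f"pics/{n}5.png",i)
    cv2.imwrite(f'pics/w5c.png',cv2.resize(i[100:260,220:350],None,fx=4.5,fy=3.7))
for r in range(210,236,2): print(r,pitch((282,r)))
E
```

```text
time_s: 7.2
position: [0.5491, -0.0849, 0.1602]
tool_rot: [[-0.0, 0.12, 0.993], [0.0, 0.993, -0.12], [-1.0, 0.0, -0.0]]
ft_force: [-0.8, -4.5, -1.3]
grip_width: 0.017
210 12.036144131335886
212 12.88806153080455
214 13.739347411210268
216 14.589943733960624
218 15.439792429980018
220 16.288835437652306
222 17.137014740404354
224 17.984272403914556
226 18.83055061290644
228 19.675791707491218
230 20.51993821902352
232 21.362932905435464
234 22.20471878601457
```

View pics/w5c.png

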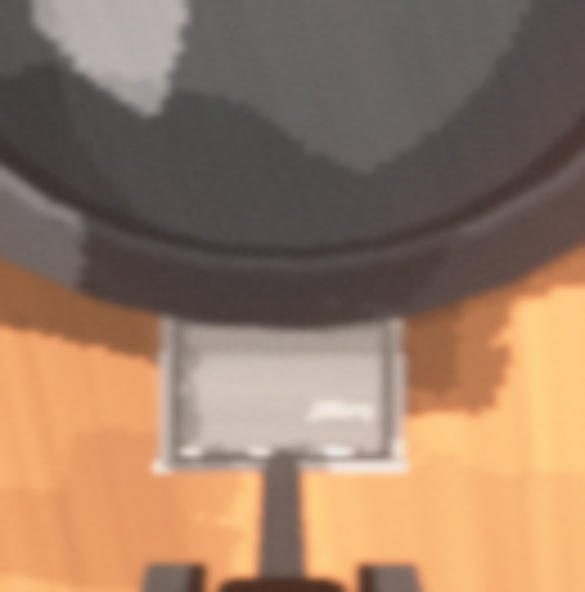

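```bash
python3 -m jog '[[-1,0,0,0,0],[-1,0,0,0,0],[-1,0,0,0,0],[-1,0,-0.006,0,0],[-1,-0.03,-0.008,0,0],[-1,-0.065,-0.006,0,0],[-1,-0.1,0,0,0],[-1,-0.1,0.025,0,0],[-1,-0.1,0.05,0.001,0],[-1,-0.1,0.075,0.001,0],[-1,-0.1,0.09,0.001,0],[-1,-0.1,0.09,0.001,0],[-1,-0.1,0.09,0.001,0]]' 100
python3 - <<'E'
from h import *
for n in ('wrist','scene','top'): 
    i=env.get_image(n)[:,:,::-1];cv2.imwrite(f"pics/{n}6.png",i)
i=cv2.imread('pics/wrist6.png')
for r in range(218,236,2): print(r,pitch((282,r)))
s=cv2.imread('pics/scene6.png')
cv2.imwrite('pics/s6c.png',cv2.resize(s[110:270,220:380],None,fx=3.7,fy=3.7))
cv2.imwrite(f'pics/w6c.png',cv2.resize(i[50:260,180:380],None,fx=3.7,fy=2.8))
E
```

```text
time_s: 8.55
position: [0.5609, 0.0037, 0.2602]
tool_rot: [[-0.0, 0.12, 0.993], [0.0, 0.993, -0.12], [-1.0, 0.0, -0.0]]
ft_force: [0.3, 0.1, -1.3]
grip_width: 0.0171
218 15.45092037583712
220 16.299901489426798
222 17.148019516451914
224 17.99521651083036
226 18.841434645831466
228 19.68661625040827
230 20.530703845043394
232 21.373640177073714
234 22.215368255459158
```

View pics/w6c.png

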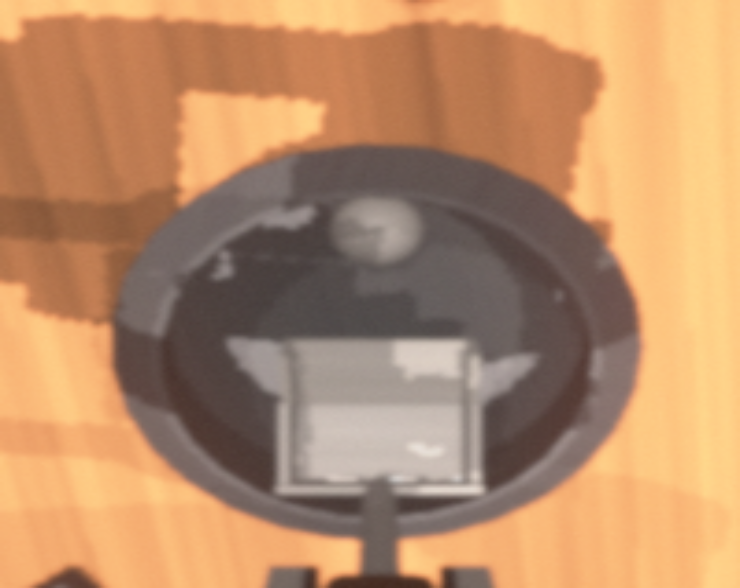

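View pics/s6c.png

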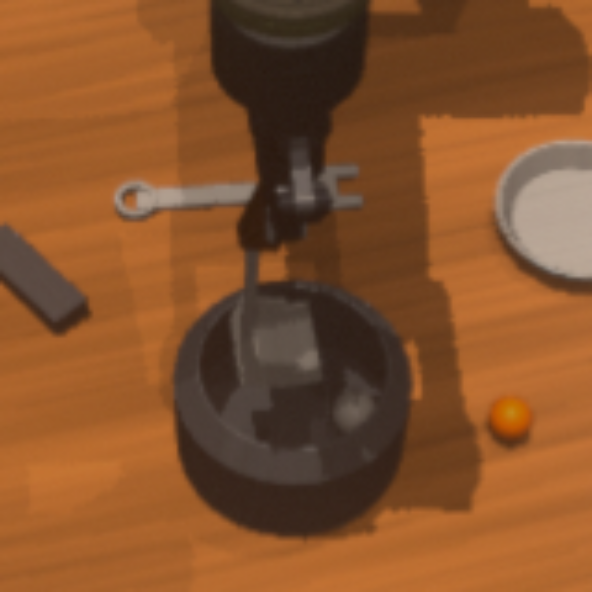

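View pics/top6.png

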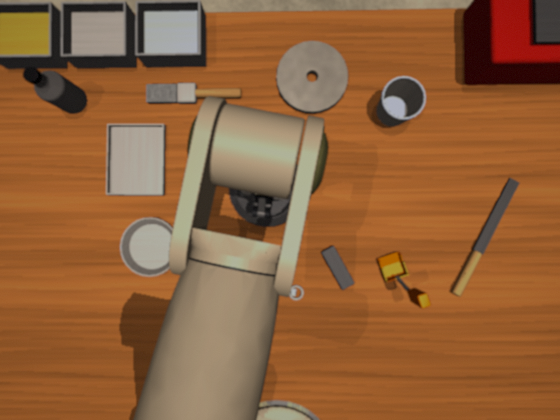

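```bash
python3 -m jog '[[-1,0.03,0,0,0],[-1,0.06,0,0,0],[-1,0.08,0,0,0],[-1,0.09,0,0,0],[-1,0.094,0,0,0],[-1,0.096,0,0,0],[-1,0.0975,0,0,0],[-1,0.0975,0,0,0]]' 100
python3 - <<'E'
from h import *
for n in ('wrist','scene'): 
    i=env.get_image(n)[:,:,::-1];cv2.imwrite(f"pics/{n}7.png",i)
i=cv2.imread('pics/wrist7.png')
cv2.imwrite(f'pics/w7c.png',cv2.resize(i[50:260,180:380],None,fx=3.7,fy=2.8))
E
```

```text
time_s: 9.5
position: [0.5612, 0.0039, 0.1634]
tool_rot: [[0.001, 0.121, 0.993], [-0.0, 0.993, -0.121], [-1.0, -0.0, 0.001]]
ft_force: [-1.0, -0.1, -2.1]
grip_width: 0.0166
```

View pics/w7c.png

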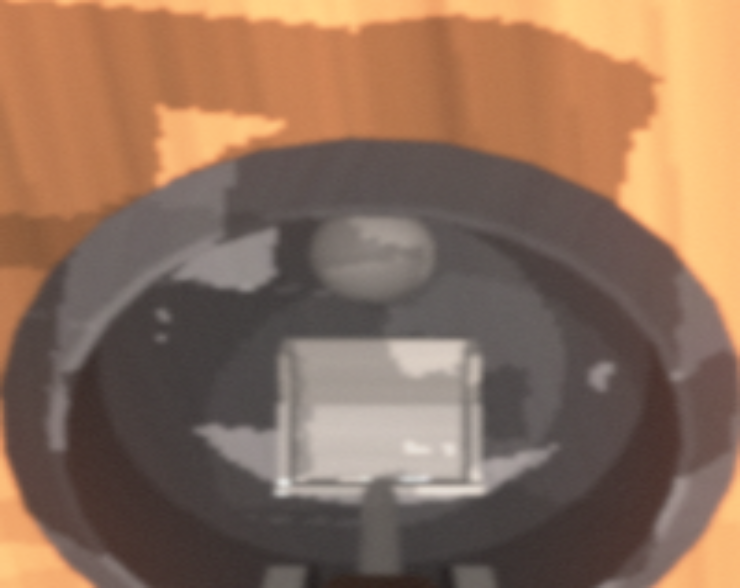

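```bash
python3 -m jog '[[-1,0.001,0,0,0],[-1,0.002,0,0,0],[-1,0.003,0,0,0],[-1,0.003,0,0,0]]' 100; python3 -m jog '[[-1,0.001,0,0,0],[-1,0.001,0,0,0]]'
```

```text
time_s: 10.0
position: [0.5611, 0.0039, 0.1601]
tool_rot: [[0.0, 0.121, 0.993], [-0.0, 0.993, -0.121], [-1.0, -0.0, 0.0]]
ft_force: [0.4, 1.1, 1.3]
grip_width: 0.0171
time_s: 10.2
position: [0.5613, 0.0038, 0.16]
tool_rot: [[0.002, 0.121, 0.993], [-0.0, 0.993, -0.121], [-1.0, -0.0, 0.002]]
ft_force: [-2.6, 1.0, 8.2]
grip_width: 0.0166
```

```bash
python3 -m jog '[[-1,-0.0007,0.003,0,0],[-1,-0.0007,0.006,0,0],[-1,-0.0007,0.009,0,0],[-1,-0.0007,0.012,0,0],[-1,-0.0007,0.014,0,0],[-1,-0.0007,0.016,0,0],[-1,-0.0007,0.018,0,0],[-1,-0.0007,0.02,0,0],[-1,-0.0007,0.022,0,0],[-1,-0.0007,0.024,0,0],[-1,-0.0007,0.026,0,0],[-1,-0.0007,0.028,0,0],[-1,-0.0007,0.03,0,0],[-1,-0.0007,0.032,0,0],[-1,-0.0007,0.034,0,0]]' 100
python3 - <<'E'
from h import *
for n in ('wrist',): 
    i=env.get_image(n)[:,:,::-1];cv2.imwrite(f"pics/{n}8.png",i)
cv2.imwrite(f'pics/w8c.png',cv2.resize(i[50:260,180:380],None,fx=3.7,fy=2.8))
E
```

```text
time_s: 11.7
position: [0.5655, 0.0373, 0.1601]
tool_rot: [[0.001, 0.121, 0.993], [-0.002, 0.993, -0.121], [-1.0, -0.001, 0.002]]
ft_force: [0.2, -3.4, 6.1]
grip_width: 0.0171
```

View pics/w8c.png

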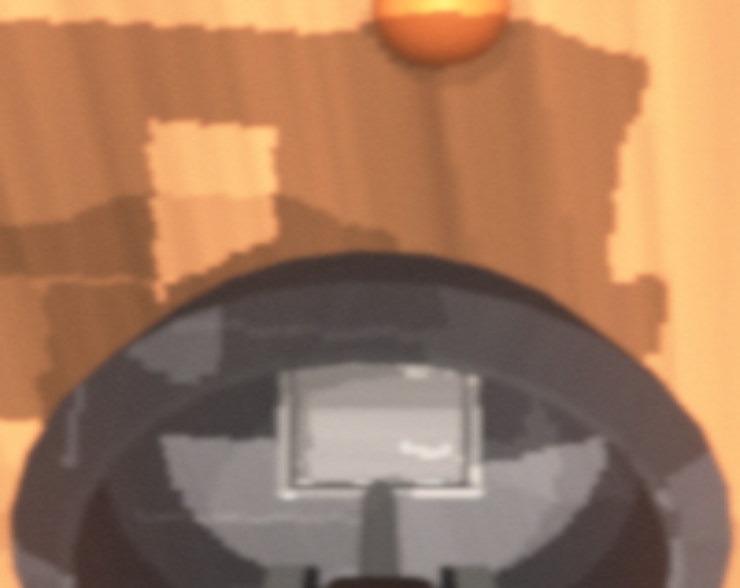

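```bash
python3 -m jog '[[-1,0,0.001,0,0],[-1,0,0.002,0,0],[-1,0,0.003,0,0],[-1,0,0.004,0,0],[-1,0,0.005,0,0],[-1,0,0.006,0,0],[-1,0,0.007,0,0],[-1,0,0.008,0,0]]' 100; python3 -m jog '[[-1,0,0.001,0,0],[-1,0,0.002,0,0],[-1,0,0.003,0,0],[-1,0,0.004,0,0]]' 100;python3 - <<'E'
from h import *
for n in ('wrist',): 
    i=env.get_image(n)[:,:,::-1];cv2.imwrite(f"pics/{n}9.png",i)
cv2.imwrite(f'pics/w9c.png',cv2.resize(i[50:260,180:380],None,fx=3.7,fy=2.8))
cv2.imwrite("pics/scene9.png",env.get_image('scene')[150:300,220:380,::-1].repeat(4,0).repeat(4,1))
E
```

```text
time_s: 12.55
position: [0.5664, 0.0449, 0.1599]
tool_rot: [[0.001, 0.121, 0.993], [-0.002, 0.993, -0.121], [-1.0, -0.002, 0.001]]
ft_force: [0.3, -4.6, 4.7]
grip_width: 0.0169
time_s: 12.95
position: [0.5668, 0.0491, 0.1597]
tool_rot: [[0.001, 0.121, 0.993], [-0.001, 0.993, -0.121], [-1.0, -0.001, 0.001]]
ft_force: [-0.4, -6.1, 5.0]
grip_width: 0.0168
```

View pics/w9c.png

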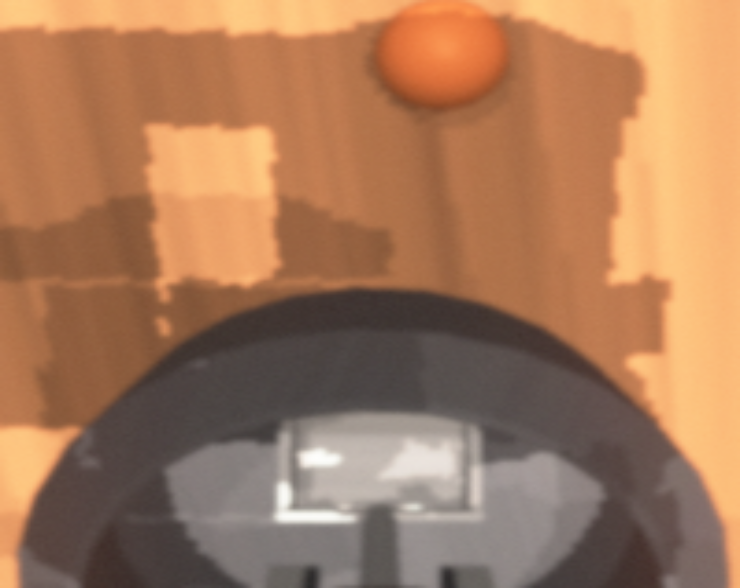

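View pics/scene9.png

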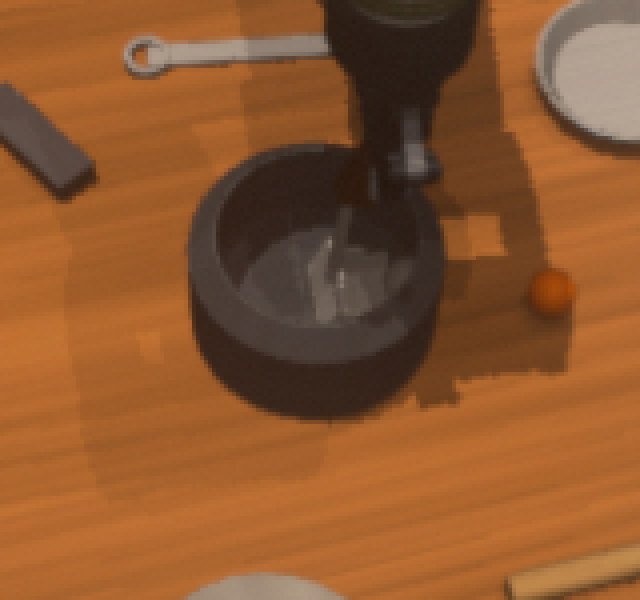

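```bash
python3 -m jog '[[-1,-0.0008,0,0,0],[-1,-0.0008,0.001,0,0],[-1,-0.0008,0.002,0,0],[-1,-0.0008,0.003,0,0],[-1,-0.0008,0.004,0,0]]' 120;python3 - <<'E'
from h import *
for n in ('wrist',): 
    i=env.get_image(n)[:,:,::-1];cv2.imwrite(f"pics/{n}10.png",i)
cv2.imwrite(f'pics/w10c.png',cv2.resize(i[50:260,180:380],None,fx=3.7,fy=2.8))
E
```

```text
time_s: 13.55
position: [0.5668, 0.0541, 0.1599]
tool_rot: [[-0.001, 0.121, 0.993], [0.001, 0.993, -0.121], [-1.0, 0.001, -0.001]]
ft_force: [-0.0, -1.2, -1.9]
grip_width: 0.0167
```

View pics/w10c.png

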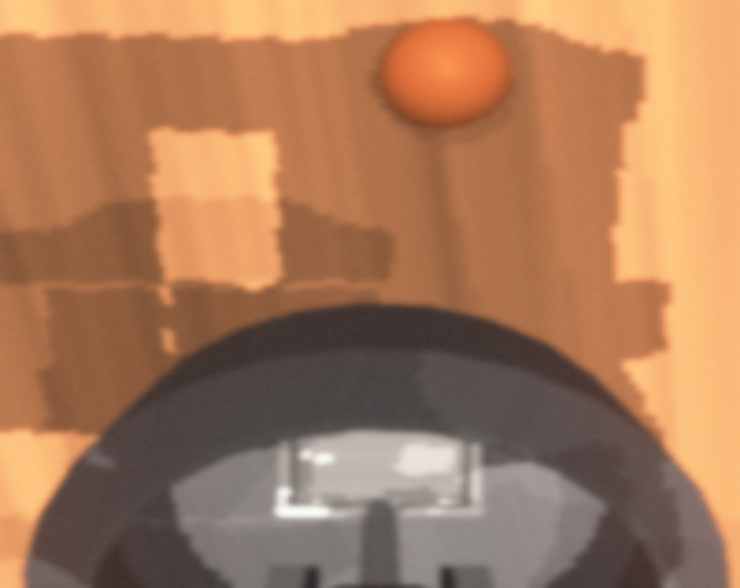

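```bash
python3 -m jog '[[-1,0.0005,0.001,0,0],[-1,0.0005,0.002,0,0],[-1,0.0005,0.003,0,0],[-1,0.0005,0.004,0,0]]' 120;python3 - <<'E'
from h import *
for n in ('wrist',): 
    i=env.get_image(n)[:,:,::-1];cv2.imwrite(f"pics/{n}11.png",i)
cv2.imwrite(f'pics/w11c.png',cv2.resize(i[50:260,180:380],None,fx=3.7,fy=2.8))
E
```

```text
time_s: 14.0
position: [0.5676, 0.0576, 0.1599]
tool_rot: [[0.0, 0.121, 0.993], [-0.0, 0.993, -0.121], [-1.0, 0.0, 0.0]]
ft_force: [-1.0, -1.0, 0.6]
grip_width: 0.0166
```

View pics/w11c.png

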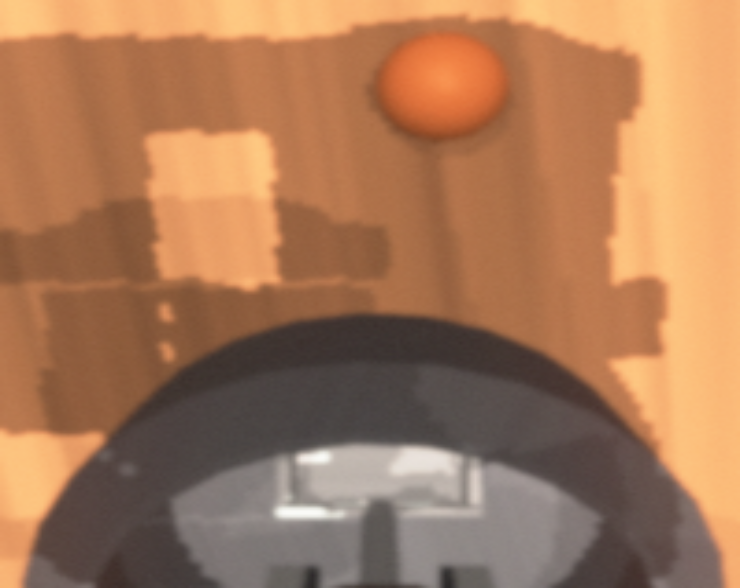

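```bash
python3 -m jog '[[-1,0,0.001,0,0],[-1,0,0.002,0,0],[-1,0,0.003,0,0],[-1,0,0.004,0,0]]' 120;python3 - <<'E'
from h import *
for n in ('scene',): 
    i=env.get_image(n)[:,:,::-1]
cv2.imwrite(f'pics/s12c.png',cv2.resize(i[170:270,250:350],None,fx=5.5,fy=5.5,interpolation=cv2.INTER_CUBIC))
E
```

```text
time_s: 14.45
position: [0.568, 0.0616, 0.1599]
tool_rot: [[0.0, 0.121, 0.993], [-0.0, 0.993, -0.121], [-1.0, -0.0, 0.0]]
ft_force: [0.6, -1.9, 0.9]
grip_width: 0.0167
```

View pics/s12c.png

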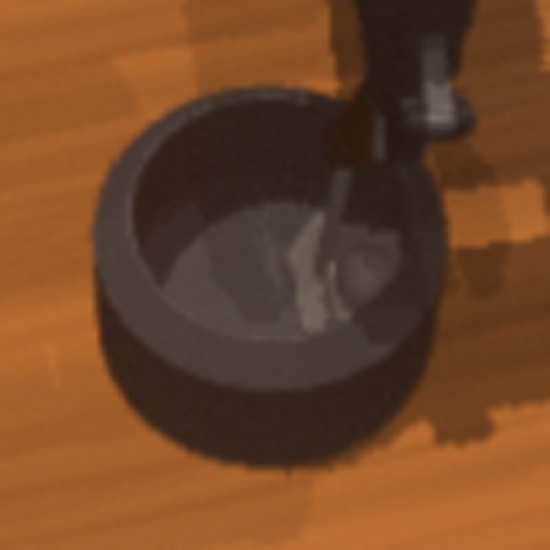

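Run:
```python
from h import *
S=env.camera_model('scene')
p=plane(S,[(316.5,218.3)],.0245)[0];print(p)
u=np.array([.121,.993]);d=p[:2]-np.array([.562,.013]);print('along',d@u,'across',d@np.array([.993,-.121]))
g=env.observe()['position'][:2]-np.array([.562,.013]);print('tcp along',g@u,g@np.array([.993,-.121]))
```

```text
[0.56357561 0.05905503 0.0245    ]
along 0.04592329640634349 across -0.004008081801120359
tcp along 0.04907823308449459 0.0001244336095594318
```

```bash
python3 -m jog '[[-1,0.001,0,0,0],[-1,0.002,-0.0005,0,0],[-1,0.003,-0.001,0,0],[-1,0.003,-0.002,0,0],[-1,0.003,-0.003,0,0],[-1,0.003,-0.004,0,0],[-1,0.003,-0.005,0,0],[-1,0.003,-0.006,0,0]]' 20;python3 - <<'E'
from h import *
for n in ('wrist',): 
    i=env.get_image(n)[:,:,::-1];cv2.imwrite(f"pics/{n}13.png",i)
cv2.imwrite(f'pics/w13c.png',cv2.resize(i[50:260,180:380],None,fx=3.7,fy=2.8))
E
```

```text
time_s: 15.3
position: [0.568, 0.0575, 0.1598]
tool_rot: [[0.005, 0.121, 0.993], [0.004, 0.993, -0.121], [-1.0, 0.005, 0.004]]
ft_force: [-2.9, 4.6, 20.8]
grip_width: 0.0165
```

View pics/w13c.png

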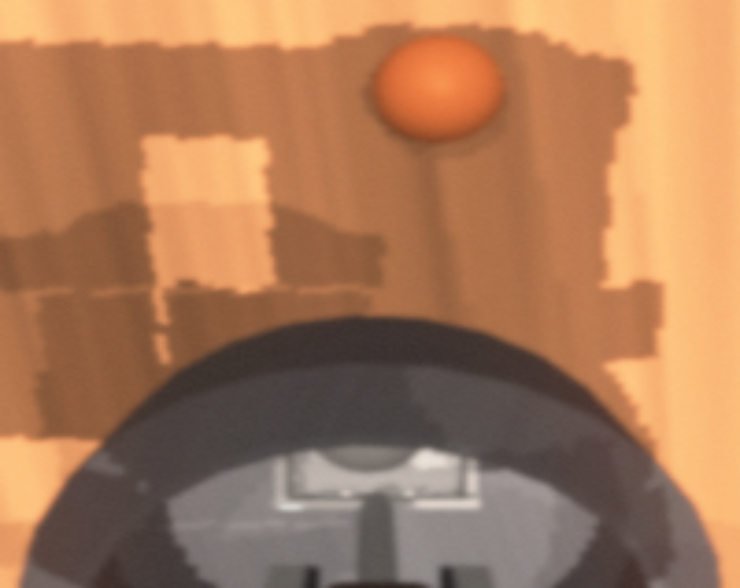

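```bash
python3 -m jog '[[-1,-0.0005,-0.001,0,0],[-1,-0.0005,-0.002,0,0],[-1,-0.0005,-0.0035,0,0],[-1,-0.0005,-0.005,0,0],[-1,-0.0005,-0.0065,0,0],[-1,-0.0005,-0.008,0,0],[-1,-0.0005,-0.0095,0,0],[-1,-0.0005,-0.011,0,0],[-1,-0.0005,-0.0125,0,0],[-1,-0.0005,-0.014,0,0]]' 20;python3 - <<'E'
from h import *
for n in ('wrist',): 
    i=env.get_image(n)[:,:,::-1];cv2.imwrite(f"pics/{n}14.png",i)
cv2.imwrite(f'pics/w14c.png',cv2.resize(i[50:260,180:380],None,fx=3.7,fy=2.8))
E
```

```text
time_s: 16.35
position: [0.5662, 0.0431, 0.1593]
tool_rot: [[0.004, 0.121, 0.993], [0.003, 0.993, -0.121], [-1.0, 0.004, 0.003]]
ft_force: [-0.7, 5.2, 13.1]
grip_width: 0.0169
```

View pics/w14c.png

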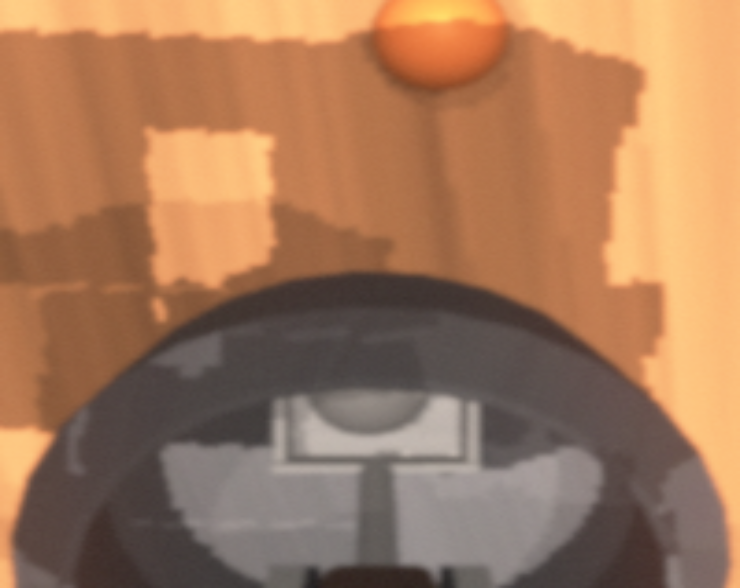

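```bash
python3 -m jog '[[-1,0,-0.002,0,0],[-1,0.0002,-0.004,0,0],[-1,0.0005,-0.006,0,0],[-1,0.0007,-0.008,0,0],[-1,0.001,-0.01,0,0],[-1,0.0013,-0.012,0,0],[-1,0.0017,-0.014,0,0],[-1,0.0021,-0.016,0,0],[-1,0.0025,-0.018,0,0],[-1,0.0029,-0.02,0,0],[-1,0.0033,-0.022,0,0],[-1,0.0037,-0.024,0,0],[-1,0.0041,-0.026,0,0],[-1,0.0046,-0.028,0,0],[-1,0.005,-0.03,0,0],[-1,0.005,-0.03,0,0]]' 20;python3 - <<'E'
from h import *
for n in ('wrist',): 
    i=env.get_image(n)[:,:,::-1];cv2.imwrite(f"pics/{n}15.png",i)
cv2.imwrite(f'pics/w15c.png',cv2.resize(i[50:260,180:380],None,fx=3.7,fy=2.8))
E
```

```text
time_s: 18.0
position: [0.5626, 0.0129, 0.1542]
tool_rot: [[0.003, 0.121, 0.993], [0.003, 0.993, -0.121], [-1.0, 0.003, 0.003]]
ft_force: [-1.7, 2.6, 13.7]
grip_width: 0.0164
```

View pics/w15c.png

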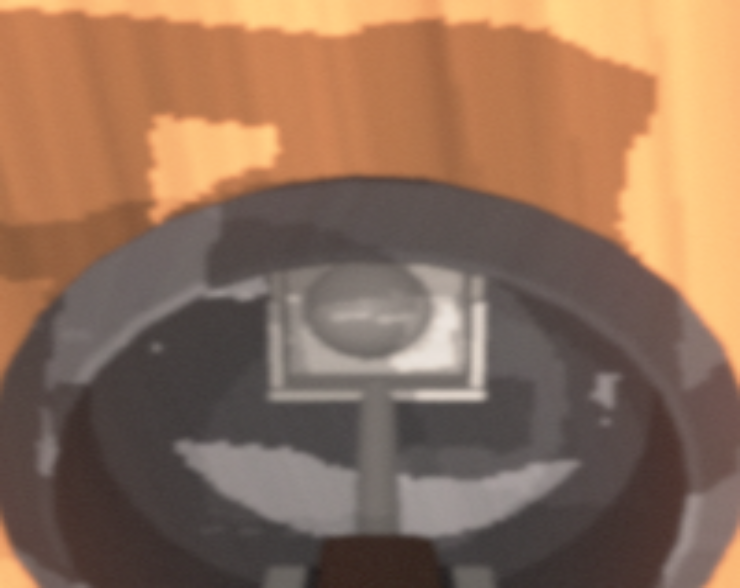

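```bash
python3 -m jog '[[-1,0,0,0,0],[-1,0,0,0,0],[-1,0,0,0,0],[-1,-0.002,0,0,0],[-1,-0.004,-0.001,0,0],[-1,-0.006,-0.004,0,0],[-1,-0.006,-0.01,0,0],[-1,-0.006,-0.017,0,0],[-1,-0.006,-0.024,0,0],[-1,-0.006,-0.031,0,0],[-1,-0.006,-0.035,0,0],[-1,-0.006,-0.037,0,0],[-1,-0.006,-0.037,0,0]]' 100;python3 - <<'E'
from h import *
for n in ('wrist',): 
    i=env.get_image(n)[:,:,::-1];cv2.imwrite(f"pics/{n}16.png",i)
cv2.imwrite(f'pics/w16c.png',cv2.resize(i[50:260,180:380],None,fx=3.7,fy=2.8))
E
```

```text
time_s: 19.35
position: [0.5575, -0.0251, 0.1583]
tool_rot: [[0.0, 0.121, 0.993], [0.0, 0.993, -0.121], [-1.0, 0.0, 0.0]]
ft_force: [-0.7, 0.5, -2.7]
grip_width: 0.0168
```

View pics/w16c.png

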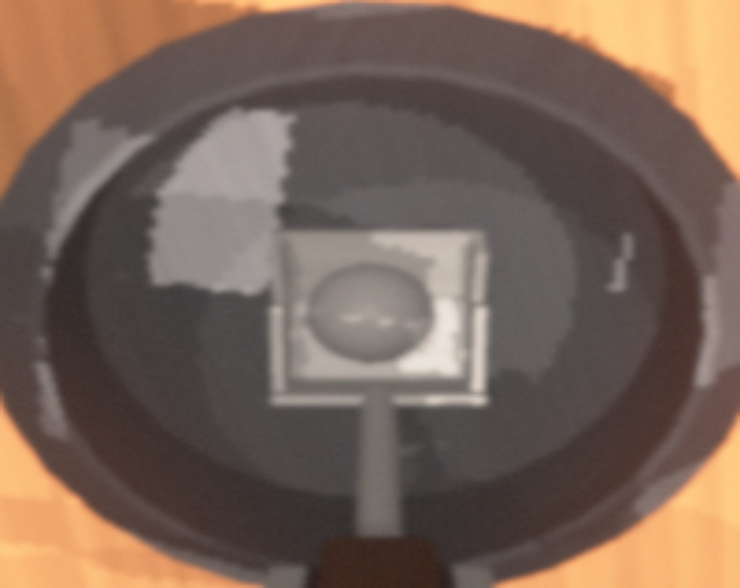

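```bash
python3 -m jog '[[-1,-0.003,0,0,0],[-1,-0.01,0,0,0],[-1,-0.022,0,0,0],[-1,-0.036,0,0,0],[-1,-0.05,0,0,0],[-1,-0.064,0,0,0],[-1,-0.078,0,0,0],[-1,-0.092,0,0,0],[-1,-0.106,0,0,0],[-1,-0.118,0,0,0],[-1,-0.126,0,0,0],[-1,-0.13,0,0,0],[-1,-0.13,0,0,0],[-1,-0.13,0,0,0],[-1,-0.13,0,0,0]]' 100;python3 - <<'E'
from h import *
for n in ('wrist',): 
    i=env.get_image(n)[:,:,::-1];cv2.imwrite(f"pics/{n}17.png",i)
cv2.imwrite(f'pics/w17c.png',cv2.resize(i[50:260,180:380],None,fx=3.7,fy=2.8))
E
```

```text
time_s: 20.9
position: [0.5573, -0.0248, 0.2878]
tool_rot: [[-0.001, 0.121, 0.993], [0.0, 0.993, -0.121], [-1.0, 0.0, -0.001]]
ft_force: [0.1, 0.5, -3.2]
grip_width: 0.0162
```

View pics/w17c.png

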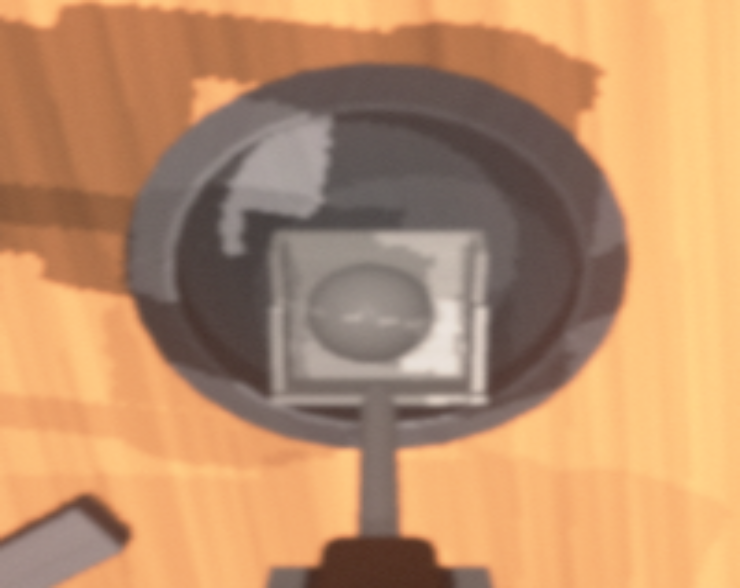

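```bash
python3 -m jog '[[-1,0,0.003,0,0],[-1,0,0.01,0.001,0],[-1,0,0.021,0.002,0],[-1,0,0.036,0.004,0],[-1,0,0.053,0.006,0],[-1,0,0.073,0.009,0],[-1,0,0.094,0.012,0],[-1,0,0.116,0.015,0],[-1,0,0.138,0.018,0],[-1,0,0.16,0.021,0],[-1,0,0.182,0.024,0],[-1,0,0.203,0.027,0],[-1,0,0.223,0.029,0],[-1,0,0.24,0.031,0],[-1,0,0.254,0.0325,0],[-1,0,0.264,0.034,0],[-1,0,0.27,0.0345,0],[-1,0,0.273,0.0345,0],[-1,0,0.273,0.0345,0],[-1,0,0.273,0.0345,0]]' 100;python3 - <<'E'
from h import *
for n in ('wrist','top'): 
    i=env.get_image(n)[:,:,::-1];cv2.imwrite(f"pics/{n}18.png",i)
E
```

```text
time_s: 22.95
position: [0.6247, 0.2415, 0.2884]
tool_rot: [[0.0, 0.121, 0.993], [-0.0, 0.993, -0.121], [-1.0, -0.0, 0.0]]
ft_force: [0.1, -0.3, -2.9]
grip_width: 0.017
```

View pics/wrist18.png

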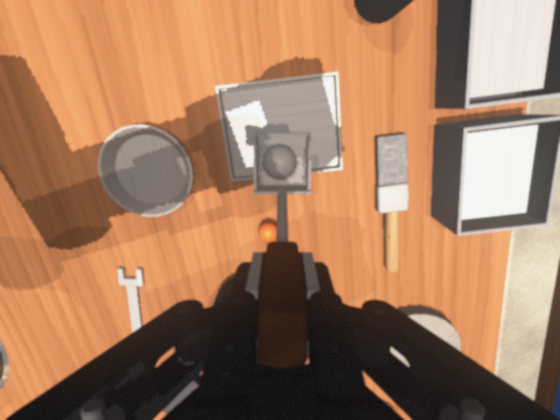

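```bash
python3 - <<'E'
from h import *
W=env.camera_model('wrist')
t=plane(W,[(217,86),(340,72),(342,168),(232,180)],.016);print(t.mean(0),t)
E
python3 -m jog '[[-1,0.004,0,0,0],[-1,0.012,0,0,0],[-1,0.025,0,0,0],[-1,0.04,0,0,0],[-1,0.056,0,0,0],[-1,0.072,0,0,0],[-1,0.088,0,0,0],[-1,0.103,0,0,0],[-1,0.115,0,0,0],[-1,0.123,0,0,0],[-1,0.128,0,0,0],[-1,0.131,0,0,0],[-1,0.133,0,0,0],[-1,0.133,0,0,0]]' 100;python3 - <<'E'
from h import *
for n in ('wrist','scene'): 
    i=env.get_image(n)[:,:,::-1];cv2.imwrite(f"pics/{n}19.png",i)
E
```

```text
[0.63116366 0.29451374 0.016     ] [[0.5574487  0.35474233 0.016     ]
 [0.70812592 0.35234676 0.016     ]
 [0.70363697 0.23472035 0.016     ]
 [0.55544305 0.23624554 0.016     ]]
time_s: 24.45
position: [0.6248, 0.242, 0.1555]
tool_rot: [[0.0, 0.121, 0.993], [0.0, 0.993, -0.121], [-1.0, 0.0, 0.0]]
ft_force: [-0.8, -0.1, -3.5]
grip_width: 0.0171
```

View pics/wrist19.png

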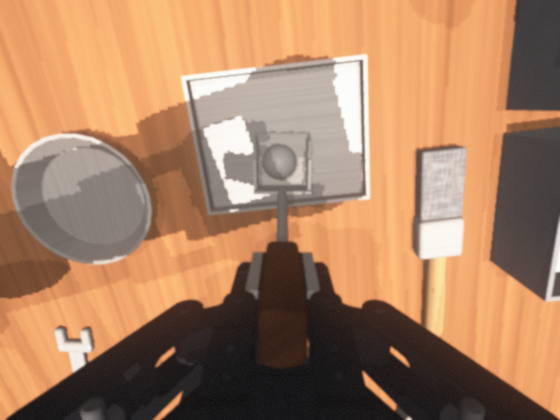

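View pics/scene19.png

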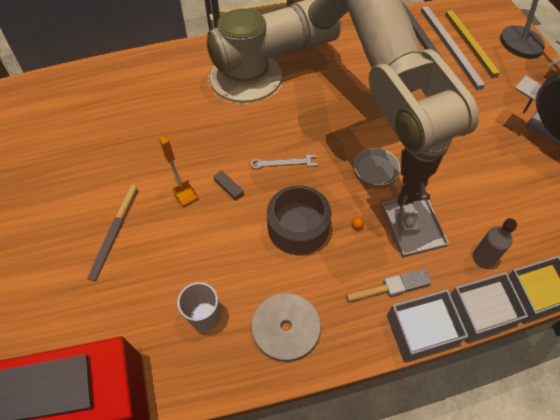

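```bash
python3 -m jog '[[-1,0.001,0,0,0],[-1,0.002,0,0,0],[-1,0.003,0,0,0],[-1,0.004,0,0,0],[-1,0.004,0,0,0]]' 100; python3 -m jog '[[-1,0.001,0,0,0],[-1,0.001,-0.002,0,0],[-1,0.0015,-0.004,0,0],[-1,0.002,-0.006,0,0],[-1,0.0025,-0.008,0,0],[-1,0.003,-0.01,0,0],[-1,0.003,-0.01,0,0]]' 20
python3 - <<'E'
from h import *
for n in ('wrist',): 
    i=env.get_image(n)[:,:,::-1];cv2.imwrite(f"pics/{n}20.png",i)
cv2.imwrite(f'pics/w20c.png',cv2.resize(i[50:260,180:380],None,fx=3.7,fy=2.8))
E
```

```text
time_s: 25.05
position: [0.6248, 0.2419, 0.1518]
tool_rot: [[0.001, 0.121, 0.993], [0.0, 0.993, -0.121], [-1.0, 0.0, 0.001]]
ft_force: [-0.6, -1.0, 1.7]
grip_width: 0.0171
time_s: 25.75
position: [0.6241, 0.2327, 0.1499]
tool_rot: [[0.003, 0.121, 0.993], [0.002, 0.993, -0.121], [-1.0, 0.003, 0.003]]
ft_force: [-1.3, 1.7, 7.7]
grip_width: 0.0165
```

View pics/w20c.png

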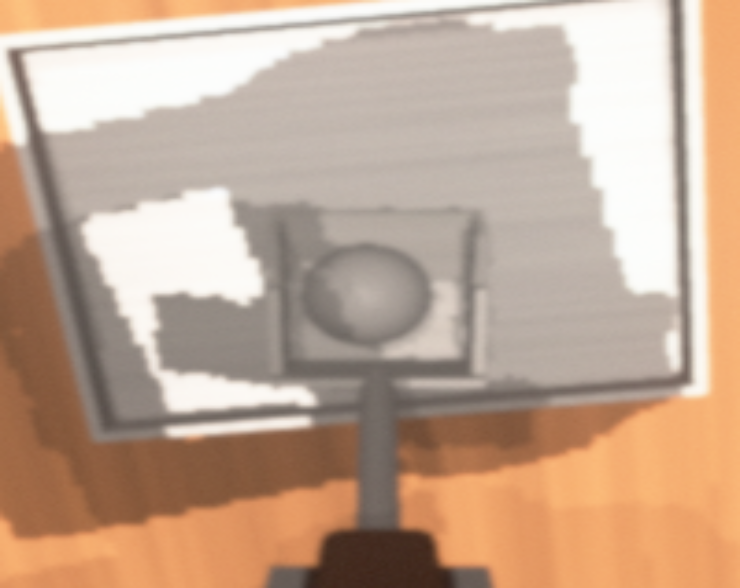

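```bash
python3 -m jog '[[-1,-0.0008,0,0,0],[-1,-0.0008,0,0,0],[-0.5,-0.0008,0,0,0],[-0.4,-0.0008,0,0,0],[-0.3,-0.0008,0,0,0],[-0.1,-0.0008,0,0,0],[0.1,-0.0008,0,0,0],[0.3,-0.0008,0,0,0],[0.3,-0.0008,0,0,0],[0.3,-0.0008,0,0,0]]' 20
python3 - <<'E'
from h import *
for n in ('wrist',): 
    i=env.get_image(n)[:,:,::-1];cv2.imwrite(f"pics/{n}21.png",i)
E
```

```text
time_s: 26.8
position: [0.6235, 0.232, 0.1491]
tool_rot: [[0.0, 0.121, 0.993], [-0.0, 0.993, -0.121], [-1.0, -0.0, 0.0]]
ft_force: [-0.8, -0.9, 0.4]
grip_width: 0.0554
```

View pics/wrist21.png

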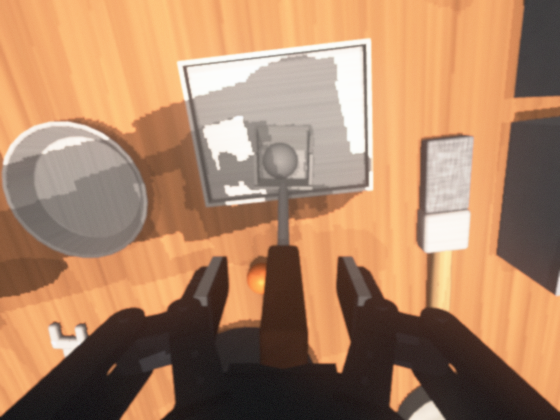

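Released and standing, with the ball still in the bowl. Next I raise the gripper straight up.

```bash
python3 -m jog '[[0.4,-0.015,0,0,0],[0.5,-0.04,0,0,0],[0.5,-0.07,0,0,0],[0.5,-0.1,0,0,0],[0.5,-0.12,0,0,0],[0.5,-0.12,-0.04,0,0],[0.5,-0.12,-0.08,0,0],[0.5,-0.12,-0.12,0,0],[0.5,-0.12,-0.12,0,0],[0.5,-0.12,-0.12,0,0]]' 20
python3 - <<'E'
from h import *
a=env.get_image('wrist')[:,:,::-1];b=env.get_image('scene')[:,:,::-1]
cv2.imwrite('pics/w22.png',a);cv2.imwrite('pics/s22.png',cv2.resize(b[130:270,340:480],None,fx=4,fy=4,interpolation=cv2.INTER_CUBIC))
E
```

```text
time_s: 27.85
position: [0.609, 0.1123, 0.2694]
tool_rot: [[0.0, 0.122, 0.993], [0.0, 0.993, -0.122], [-1.0, 0.0, 0.0]]
ft_force: [0.7, 0.5, 0.5]
grip_width: 0.0637
```

View pics/w22.png

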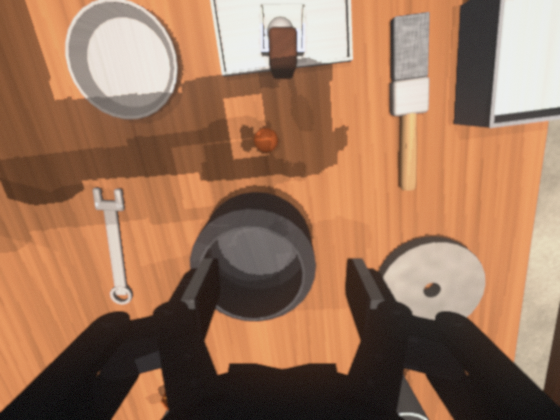

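View pics/s22.png

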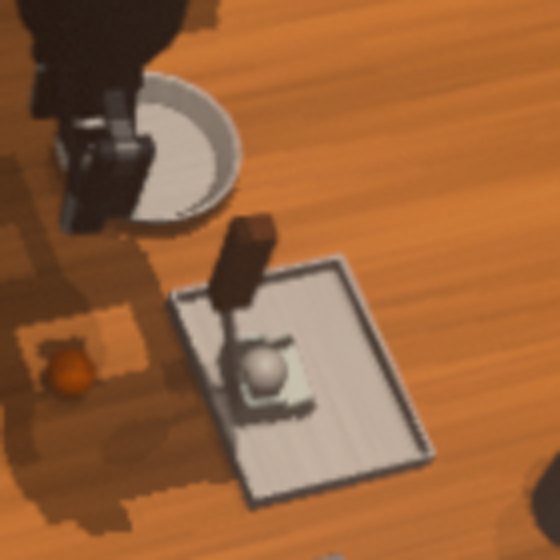

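Run:
```python
from h import *
S=env.camera_model('scene');W=env.camera_model('wrist')
f=lambda x,y:(340+x/4-.4,130+y/4-.4)
print('ball',plane(S,[f(265,369)],.020), 'grip top', plane(S,[f(253,227)],.190))
print(plane(W,[(283,33)],.19))
im=env.get_image('scene')
print(env.observe()['time_s'])
env.close_job()
```

```text
ball [[0.62670725 0.27032013 0.02      ]] grip top [[0.62536131 0.2236837  0.19      ]]
[[0.62348758 0.23569182 0.19      ]]
28.0
the job is handed in; nothing more can be done
```

The scoop now stands released and upright in the rectangular tray with the steel ball in its bowl. I handed the job in at 28.0 s of the 53 s allowed.

**How it was done**
- I gripped the scoop by its wooden block. The arm could not tilt the tool, so I pushed the scoop's nose against the outside of the pot under a light grip. It turned in the fingers to about 19° nose down.
- I then gripped hard, lowered the scoop into the pot and slid the lip forward until the ball rolled over it against the wall.
- Pulling the grip back with the heel pressed down righted the scoop to about 4°. I lifted it 13 cm, and the load of about 3.2 N matches scoop plus ball. I carried it to the tray, set it flat, let go and backed away.

**Last checks**
- **Ball:** the last wrist and scene pictures show it in the bowl. It measured about (0.627, 0.270), with the tray centre about (0.631, 0.293), so it is well inside the tray walls.
- **Scoop:** it looks upright in both pictures. The grip top came out at y = 0.224 in the scene camera and y = 0.236 in the wrist camera. That 12 mm gap is probably rough pixel picking, and the wrist value matches where I released it (y = 0.232). I did not resolve it further.
- **Gripper:** it was clear of everything, with a force reading of about 1 N or less.

**What went differently than planned**
- The scoop slipped in the grip from 19° to about 22° while pushing the ball, even at 100 N. This did no harm.
- The highest force I read was about 21 N, while righting the scoop in the pot. I only read forces at the end of each move.

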